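# Load a glaze series of bottles onto the kiln shelf in order

### The job

The four little bottles on the ware board are a glaze series, known only by their order, so load them onto the kiln shelf in the same left-to-right order as they now stand: each upright in the middle of its own clay disc, so that its whole foot is on the disc. Set them down gently without dropping or tipping any, and leave the cone pack on the shelf and the little test cup on the board where they are.

Things in the scene. Friction and masses are not known exactly. Their poses are not given: they have to be found in the camera images.
- slab_bottle: Bottle with an oblong slab-built body, 76 x 42 mm in plan (foot 58 x 36 mm), 140 mm tall. Origin: centre of its underside, z up its axis, x along the 76 mm side. Round neck tube for gripping, 30 mm diameter, on the axis from 98 to 140 mm above the underside. Ceramic, pale body, bare clay foot and neck, 0.2 to 0.45 kg. Starts anywhere in the row on the ware board (left = larger y).
- onion_bottle: Bottle with a squat round onion-shaped body, widest 75 mm, foot 56 mm across, 116 mm tall. Origin: centre of its underside, z up its axis. Round neck tube for gripping, 30 mm diameter, on the axis from 74 to 116 mm above the underside. Ceramic, pale body, bare clay foot and neck, 0.2 to 0.45 kg. Starts anywhere in the row on the ware board (left = larger y).
- square_bottle: Bottle with a square body, 56 x 56 mm in plan (foot 50 x 50 mm), 118 mm tall. Origin: centre of its underside, z up its axis, x and y along its sides. Round neck tube for gripping, 30 mm diameter, on the axis from 76 to 118 mm above the underside. Ceramic, pale body, bare clay foot and neck, 0.2 to 0.45 kg. Starts anywhere in the row on the ware board (left = larger y).
- tall_bottle: Bottle with a slim straight cylindrical body 58 mm in diameter, foot 54 mm across, 160 mm tall, the tallest of the four. Origin: centre of its underside, z up its axis. Round neck tube for gripping, 30 mm diameter, on the axis from 118 to 160 mm above the underside. Ceramic, pale body, bare clay foot and neck, 0.2 to 0.45 kg. Starts anywhere in the row on the ware board (left = larger y).
- disc_a: One of four identical flat clay discs (kiln cookies), 90 mm diameter, 8 mm thick, fixed in a row about 110 mm apart along the front of the kiln shelf. Origin: centre of its underside; a bottle on it has its origin 8 mm above. The letter says nothing about its place in the row, which is read from its position.
- disc_b: One of four identical flat clay discs (kiln cookies), 90 mm diameter, 8 mm thick, fixed in a row about 110 mm apart along the front of the kiln shelf. Origin: centre of its underside; a bottle on it has its origin 8 mm above. The letter says nothing about its place in the row, which is read from its position.
- disc_c: One of four identical flat clay discs (kiln cookies), 90 mm diameter, 8 mm thick, fixed in a row about 110 mm apart along the front of the kiln shelf. Origin: centre of its underside; a bottle on it has its origin 8 mm above. The letter says nothing about its place in the row, which is read from its position.
- disc_d: One of four identical flat clay discs (kiln cookies), 90 mm diameter, 8 mm thick, fixed in a row about 110 mm apart along the front of the kiln shelf. Origin: centre of its underside; a bottle on it has its origin 8 mm above. The letter says nothing about its place in the row, which is read from its position.
- cone_pack: Pyrometric cone pack: a bar of fired clay 62 x 18 x 14 mm with three thin cones leaning up out of it, 60 mm tall in all, standing loose on the kiln shelf towards the front of the gap between the two middle discs. Origin: centre of its underside. To be left where it is.
- test_cup: Small open clay test cup, 36 mm across the rim, 32 mm tall, standing loose on the far edge of the ware board behind the gap between the two middle bottles. Origin: centre of its underside. To be left where it is. (Also on the kiln shelf: a tea bowl, a jar and a mug behind the discs, and 150 mm tall square posts at the two front corners and mid back.)
Mind the look-alikes: they are no part of the job. What is shaped like the test_cup but purple is not meant.

How it is judged:
At the end, for the whole second after the job is handed in: Each bottle stands released, at rest and upright (0.06 rad) on the disc with its own place in the row, left to right (always the disc named in the rule: they are dealt so), axis within 12 mm of the disc's centre; cone pack and test cup moved under 15 mm and standing (horizontal distance between slab_bottle and disc_c below 0.012 m and z of slab_bottle in the frame of disc_c between 0.004 and 0.012 m and angle between each of slab_bottle, onion_bottle, square_bottle, tall_bottle's own z axis and vertical below 0.06 rad and linear speed of each of slab_bottle, onion_bottle, square_bottle, tall_bottle below 0.01 m/s and contact force between each of slab_bottle, onion_bottle, square_bottle, tall_bottle and the fingers below 0.05 N and horizontal distance between onion_bottle and disc_a below 0.012 m and z of onion_bottle in the frame of disc_a between 0.004 and 0.012 m and horizontal distance between square_bottle and disc_d below 0.012 m and z of square_bottle in the frame of disc_d between 0.004 and 0.012 m and horizontal distance between tall_bottle and disc_b below 0.012 m and z of tall_bottle in the frame of disc_b between 0.004 and 0.012 m and distance of each of cone_pack, test_cup from where it was at the start of the episode below 0.015 m and angle between each of cone_pack, test_cup's own z axis and vertical below 0.1 rad); the robot touches nothing.
It fails at once if a bottle is dropped (falls freely faster than 0.6 m/s, a drop of about 18 mm) or knocked about ((linear speed of slab_bottle above 0.6 m/s and contact force between slab_bottle and the fingers below 0.05 N) or (linear speed of onion_bottle above 0.6 m/s and contact force between onion_bottle and the fingers below 0.05 N) or (linear speed of square_bottle above 0.6 m/s and contact force between square_bottle and the fingers below 0.05 N) or (linear speed of tall_bottle above 0.6 m/s and contact force between tall_bottle and the fingers below 0.05 N)).
It fails at once if a bottle is tipped by more than 0.6 rad (angle between any of slab_bottle, onion_bottle, square_bottle, tall_bottle's own z axis and vertical above 0.6 rad).
It fails at once if the cone pack or the test cup is shifted by more than 15 mm (distance of any of cone_pack, test_cup from where it was at the start of the episode above 0.015 m).
It also fails if it takes over 93 s, if anything falls off the work surface, if the arm or the gripper's body presses on something with over 40 N, if the wrist force passes 120 N, or if a joint passes its speed limit or range.

### The arm

A 6-joint arm with a two-finger parallel gripper is mounted at the origin on the work surface. World frame = base frame: x ahead of the robot, y to its left, z up, the work surface at z = 0. Lengths are in m, angles in rad, forces in N, time in s.
With the tool pointing down it reaches from about 0.375 to 0.925 m from the base axis. Payload 5.7 kg.
Tool frame: the origin (TCP) lies midway between the tips of the shut fingers; the grasp point (between the pads) lies 19 mm behind it; z points along the fingers, y is the line along which they close (so a half turn about z gives the same grasp; the last joint's range is limited). The gripper opens to 88 mm and grips with 3 to 60 N. Pads are 20 mm wide; open, the fingers measure 115 mm over their backs; the gripper's body (75 mm by 178 mm) begins 61 mm behind the grasp point.
Start: joints at [-0.115, 0.359, 1.51, -0, 1.272, -0.115], TCP at [0.6, -0, 0.223] pointing down, gripper open.
Joint ranges: [-2.97, 2.97], [-1.01, 2.36], [0.21, 2.38], [-0.96, 4.11], [0.2, 2.71], [-2.98, 2.98]. Speed limits (rad/s): [2.39, 2.39, 3.14, 3.14, 3.14, 3.14].

### API

Orientations are given as a unit quaternion [x, y, z, w].
In Python, from bench import move_ptp, servo_line, goto_joints, move_gripper, sleep, inverse_kinematics, capture, PlanningError, close_job, spot_in, silhouettes, current_clock, current_joint_pos, current_qvel, current_joint_torque, current_position, current_orientation, current_force, current_torque, current_finger_gap, current_grip_force gives the robot as it stands. Calls block until the motion is done:
- move_ptp(position, orientation): joint-space move of the TCP to a pose.
- servo_line(position, orientation=None, rate=0.15, contact_N=None): straight line of the TCP; orientation=None keeps the orientation; rate is the mean speed in m/s. With contact_N (N) it stops when the force on the tool has changed by that much, and returns True; else False.
- goto_joints(angles): joint-space move.
- move_gripper(opening): finger opening in m; the grip force is fixed at half the most; returns when the fingers have stopped.
- sleep(seconds).
- inverse_kinematics(position, orientation): joint angles nearest the present ones, or None.
- capture(name): name is "scene" or "side" or "wrist"; returns a dict with "image" (384x512x3 uint8, blue, green, red), "range_z" (384x512 float32, m along the optical axis (not along the pixel's ray), 0 where there is no reading), "intrinsics" (3x3 intrinsics, pixels), "R" (3x3) and "t" (3): a world point X has camera coordinates R X + t. Camera axes: x right, y down, z forward; pixel columns grow to the right and rows downward; lengths in m; the calibration is good to about 2 mm. A picture is of the moment at which its call begins.
A pose or a line that the arm cannot do raises PlanningError and nothing moves.
- close_job(): hands the job in; it is judged then, once.
Trained networks look in the newest picture that a camera, given by its name, has taken for a name from the list of things; names that differ only in an ending like _2 or _b are one class to them, and where a whole thing is asked for, a point or a joint stands for the part that bears it (a point fixed in the world has none). Each returns a list of dicts, best first, with "conf" (0 to 1); they miss things now and then, are a little off and sometimes report something else, mostly with a low value. They report only what shows in the picture. A call takes as long as a camera call. They do not tell look-alikes from the thing itself.
- spot_in(camera, query): "xy" ([column, row] in pixels, amid what is visible of it).
- silhouettes(camera, query): "region" (384x512 bool, what is visible of it) and "xy" ([column, row] in pixels, amid what is visible of it).
Readings, each from a call of its own:
- current_clock(): time.
- current_joint_pos(): joint angles.
- current_qvel(): joint speeds.
- current_joint_torque(): joint torques, N m.
- current_position(): TCP position.
- current_orientation(): TCP orientation.
- current_force(): force on the tool from outside, world axes, zero at the start.
- current_torque(): the same for the moment, N m.
- current_finger_gap(): finger opening in m.
- current_grip_force(): force on a finger pad.
Only numpy, scipy, OpenCV 4.12 (cv2) and the standard library are available. Lean on these libraries where they do the work, as an engineer would, in place of code of your own. Each camera call takes 0.05 s, during which the arm holds its last target. There are 200 camera calls.

## Working session

There is one attempt and no reset: what is moved stays moved. The work goes in short steps, each a Python script; the robot and the scene stay as the last script left them, time stands still between calls to the robot, and variables do not carry over. Pictures are saved under pics/ and viewed, at most 14 in all, crops included, and the job is handed in when it is done.

```bash
mkdir -p pics; cat > h.py <<'E'
import numpy as np, cv2
from bench import *
def cloud(c):
    z=c["range_z"]; v,u=np.mgrid[:384,:512]; K=c["intrinsics"]
    P=np.stack([(u-K[0,2])/K[0,0]*z,(v-K[1,2])/K[1,1]*z,z],-1)
    return (P-c["t"])@c["R"]
E
python3 - <<'E'
from h import *
for n in ("scene","side"):
    c=capture(n); cv2.imwrite(f"pics/{n}0.png",c["image"]); W=cloud(c); print(n,"cam at",(-c["R"].T@c["t"]).round(3))
    for q in ("slab_bottle","onion_bottle","square_bottle","tall_bottle","disc_a","cone_pack","test_cup"):
        for s in silhouettes(n,q)[:6]:
            m=s["region"]&(c["range_z"]>0); P=W[m]
            if len(P)<5: continue
            top=np.percentile(P[:,2],98); T=P[P[:,2]>top-.012]
            print(q,round(s["conf"],2),np.array(s["xy"]).round(),"med",np.median(P,0).round(3),"ztop",top.round(3),"topmid",((T.min(0)+T.max(0))/2).round(3), "ext",(np.percentile(P,98,axis=0)-np.percentile(P,2,axis=0)).round(3))
E
```

```text
scene cam at [1.116 0.108 0.648]
slab_bottle 0.65 [172. 164.] med [ 0.476 -0.117  0.11 ] ztop 0.173 topmid [ 0.563 -0.084  0.232] ext [0.043 0.075 0.134]
onion_bottle 0.94 [279. 178.] med [0.464 0.112 0.092] ztop 0.148 topmid [0.447 0.113 0.144] ext [0.049 0.066 0.112]
square_bottle 0.66 [325. 169.] med [0.442 0.215 0.101] ztop 0.151 topmid [0.43  0.223 0.146] ext [0.045 0.057 0.11 ]
tall_bottle 0.94 [228. 182.] med [0.496 0.    0.095] ztop 0.15 topmid [0.557 0.    0.183] ext [0.03  0.05  0.115]
disc_a 0.9 [111. 252.] med [ 0.676 -0.196  0.048] ztop 0.051 topmid [ 0.671 -0.199  0.046] ext [0.08  0.08  0.007]
disc_a 0.71 [281. 251.] med [0.645 0.132 0.048] ztop 0.051 topmid [0.642 0.132 0.046] ext [0.081 0.079 0.007]
disc_a 0.67 [227. 255.] med [0.654 0.021 0.048] ztop 0.051 topmid [0.648 0.021 0.045] ext [0.081 0.079 0.006]
disc_a 0.65 [169. 255.] med [ 0.667 -0.087  0.048] ztop 0.051 topmid [ 0.663 -0.089  0.046] ext [0.081 0.082 0.008]
cone_pack 0.79 [197. 235.] med [ 0.629 -0.034  0.055] ztop 0.094 topmid [ 0.626 -0.036  0.091] ext [0.076 0.019 0.054]
test_cup 0.85 [249. 202.] med
[... 912 characters left out ...]
xt [0.083 0.078 0.01 ]
disc_a 0.78 [208. 165.] med [0.647 0.025 0.049] ztop 0.052 topmid [0.648 0.021 0.047] ext [0.08  0.082 0.009]
disc_a 0.7 [220. 137.] med [ 0.664 -0.088  0.049] ztop 0.095 topmid [ 0.626 -0.036  0.093] ext [0.095 0.092 0.054]
disc_a 0.68 [198. 197.] med [0.612 0.119 0.049] ztop 0.053 topmid [0.606 0.147 0.08 ] ext [0.047 0.062 0.011]
cone_pack 0.63 [225. 150.] med [ 0.623 -0.035  0.055] ztop 0.096 topmid [ 0.626 -0.036  0.093] ext [0.064 0.047 0.055]
test_cup 0.71 [167. 270.] med [0.584 0.312 0.019] ztop 0.034 topmid [0.582 0.313 0.029] ext [0.031 0.033 0.035]
test_cup 0.59 [249. 187.] med [0.517 0.051 0.057] ztop 0.067 topmid [0.516 0.053 0.062] ext [0.031 0.034 0.028]
```

View pics/scene0.png

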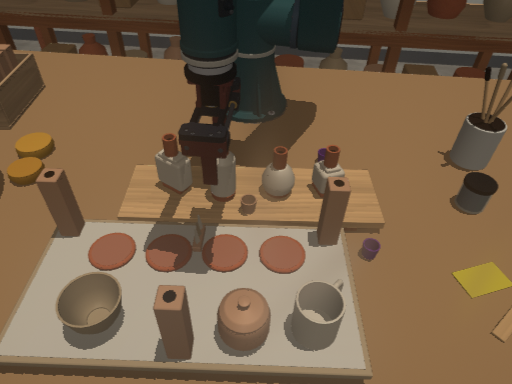

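View pics/side0.png

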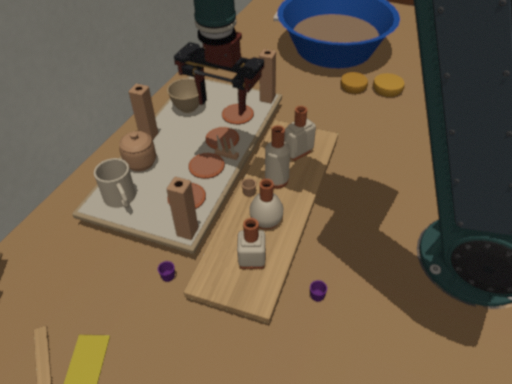

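The row runs, left to right (large y to small y), square (325,169), onion (279,178), tall (228,182) and slab (172,164) in the scene view. The four discs are at about (281,251), (227,255), (169,255) and (111,252), with the cone pack at (197,235). The real test cup is at (249,202) on the board, and the purple ones are decoys. The arm hides some of the necks, so I'll move it aside and fit necks, discs and posts.

```bash
cat >> h.py <<'E'
from scipy.spatial.transform import Rotation as Rot
from scipy.optimize import least_squares
YAW=-0.09   # row tilt; fingers close across the row
def quat(yaw): # tool z down, tool y along world x rotated by yaw
    y=np.array([np.cos(yaw),np.sin(yaw),0]); z=np.array([0,0,-1.]); x=np.cross(y,z)
    return Rot.from_matrix(np.stack([x,y,z],1)).as_quat()
def circ(P,r):
    f=least_squares(lambda c:np.hypot(P[:,0]-c[0],P[:,1]-c[1])-r,P[:,:2].mean(0)+0.0,loss="soft_l1",f_scale=.002)
    return f.x,np.sqrt(np.mean(f.fun**2))
E
python3 - <<'E'
from h import *
print("q0",current_orientation())
for y in (YAW,YAW+np.pi):
    try: print(y,inverse_kinematics([.6,0,.3],quat(y)))
    except Exception as e: print(e)
q=quat(YAW); j=inverse_kinematics([.6,0,.3],q); j2=inverse_kinematics([.6,0,.3],quat(YAW+np.pi))
d=current_joint_pos()
servo_line([.55,0,.40],rate=.3)
move_ptp([.5,-.36,.42],q if abs(j[5])<=abs(j2[5]) else quat(YAW+np.pi))
print(current_joint_pos(),current_clock())
W={}
tops=dict(slab=(.47,-.12,.14),onion=(.445,.113,.116),square=(.43,.223,.118),tall=(.46,0.,.16))
for n in ("scene","side"):
    c=capture(n); cv2.imwrite(f"pics/{n}1.png",c["image"]); P=cloud(c)[c["range_z"]>0]; W[n]=P
    cam=-c["R"].T@c["t"]
    b=P[(np.abs(P[:,0]-.5)<.02)&(np.abs(P[:,1]-.17)<.02)]; print(n,"board z",np.median(b[:,2]))
    for k,(x,y,h) in tops.items():
        m=(np.hypot(P[:,0]-x,P[:,1]-y)<.045)&(P[:,2]>.034+h-.036)&(P[:,2]<.034+h-.006)
        S=P[m]; c0=S[:,:2].mean(0); 
        d=cam[:2]-c0; d/=np.linalg.norm(d)
        f=least_squares(lambda c:np.hypot(S[:,0]-c[0],S[:,1]-c[1])-.015,c0-.012*d,loss="soft_l1",f_scale=.002)
        print(n,k,m.sum(),f.x.round(4),"rms",np.sqrt(np.mean(f.fun**2)).round(4))
    for dd in ((.644,.132),(.65,.021),(.663,-.088),(.672,-.197)):
        m=(np.hypot(P[:,0]-dd[0],P[:,1]-dd[1])<.06)&(P[:,2]>.0455)&(P[:,2]<.054)
        S=P[m]; cc,r=cv2.minEnclosingCircle(S[:,:2].astype(np.float32)); 
        print(n,"disc",m.sum(),S.mean(0).round(4),"mid",((S.min(0)+S.max(0))/2).round(4)[:2],np.round(cc,4),round(r,4))
P=np.vstack(list(W.values()))
for a in ((.6,.19),(.63,-.26)):
    m=(np.abs(P[:,0]-a[0])<.06)&(np.abs(P[:,1]-a[1])<.05)&(P[:,2]>.10)&(P[:,2]<.25); S=P[m]
    if len(S): print("post",np.percentile(S,[1,99],axis=0).round(3))
E
```

```text
q0 [ 7.07105501e-01  7.07108060e-01 -2.82226428e-05 -3.74893326e-05]
-0.09 [-1.15087221e-01  3.00988580e-01  1.40298918e+00 -4.44089210e-16
  1.43761490e+00 -2.50872215e-02]
3.0515926535897933 NoneTraceback (most recent call last):
  File "<stdin>", line 9, in <module>
TypeError: 'NoneType' object is not subscriptable
```

```bash
cat > look.py <<'E'
from h import *
servo_line([.55,0,.40],rate=.3)
move_ptp([.5,-.36,.42],quat(YAW))
print(current_clock())
W={}
tops=dict(slab=(.47,-.12,.14),onion=(.445,.113,.116),square=(.43,.223,.118),tall=(.46,0.,.16))
for n in ("scene","side"):
    c=capture(n); cv2.imwrite(f"pics/{n}1.png",c["image"]); P=cloud(c)[c["range_z"]>0]; W[n]=P
    cam=-c["R"].T@c["t"]
    b=P[(np.abs(P[:,0]-.5)<.02)&(np.abs(P[:,1]-.17)<.02)]; print(n,"board z",np.median(b[:,2]))
    for k,(x,y,h) in tops.items():
        m=(np.hypot(P[:,0]-x,P[:,1]-y)<.045)&(P[:,2]>.034+h-.036)&(P[:,2]<.034+h-.006)
        S=P[m]; c0=S[:,:2].mean(0)
        d=cam[:2]-c0; d/=np.linalg.norm(d)
        f=least_squares(lambda c:np.hypot(S[:,0]-c[0],S[:,1]-c[1])-.015,c0-.012*d,loss="soft_l1",f_scale=.002)
        print(n,k,m.sum(),f.x.round(4),"rms",np.sqrt(np.mean(f.fun**2)).round(4))
    for dd in ((.644,.132),(.65,.021),(.663,-.088),(.672,-.197)):
        m=(np.hypot(P[:,0]-dd[0],P[:,1]-dd[1])<.06)&(P[:,2]>.0455)&(P[:,2]<.054)
        S=P[m]; cc,r=cv2.minEnclosingCircle(S[:,:2].astype(np.float32))
        print(n,"disc",m.sum(),S.mean(0).round(4),"mid",((S.min(0)+S.max(0))/2).round(4)[:2],np.round(cc,4),round(r,4))
P=np.vstack(list(W.values()))
for a in ((.6,.19),(.63,-.26)):
    m=(np.abs(P[:,0]-a[0])<.06)&(np.abs(P[:,1]-a[1])<.05)&(P[:,2]>.10)&(P[:,2]<.25); S=P[m]
    if len(S): print("post",np.percentile(S,[1,99],axis=0).round(3))
E
python3 look.py
```

```text
3.1833
scene board z 0.03313344528088431
scene slab 185 [ 0.4619 -0.1238] rms 0.002
scene onion 175 [0.4457 0.1124] rms 0.0021
scene square 181 [0.4286 0.224 ] rms 0.0023
scene tall 199 [ 0.4728 -0.0103] rms 0.0019
scene disc 1330 [0.6429 0.1319 0.0484] mid [0.6406 0.132 ] [0.6404 0.1315] 0.0452
scene disc 1386 [0.652  0.0186 0.0486] mid [0.6506 0.0131] [0.6476 0.0137] 0.0522
scene disc 1384 [ 0.6644 -0.0851  0.0485] mid [ 0.6631 -0.0807] [ 0.66   -0.0804] 0.0518
scene disc 1327 [ 0.6747 -0.1966  0.0485] mid [ 0.6725 -0.1981] [ 0.6724 -0.1982] 0.0458
side board z 0.03414431462869728
side slab 149 [ 0.4622 -0.124 ] rms 0.0024
side onion 182 [0.4456 0.112 ] rms 0.0033
side square 197 [0.4282 0.2238] rms 0.004
side tall 163 [ 0.4735 -0.0113] rms 0.0028
side disc 253 [0.618  0.119  0.0491] mid [0.6343 0.1272] [0.6449 0.1333] 0.0574
side disc 755 [0.6472 0.02   0.0493] mid [0.6527 0.019 ] [0.6513 0.0184] 0.0584
side disc 521 [ 0.6635 -0.0875  0.0493] mid [ 0.6695 -0.0812] [ 0.6685 -0.0821] 0.0561
side disc 514 [ 0.6699 -0.1948  0.0492] mid [ 0.6694 -0.1951] [ 0.6685 -0.1982] 0.0496
post [[0.565 0.2   0.101]
 [0.606 0.24  0.193]]
post [[ 0.606 -0.309  0.101]
 [ 0.646 -0.276  0.192]]
```

View pics/scene1.png

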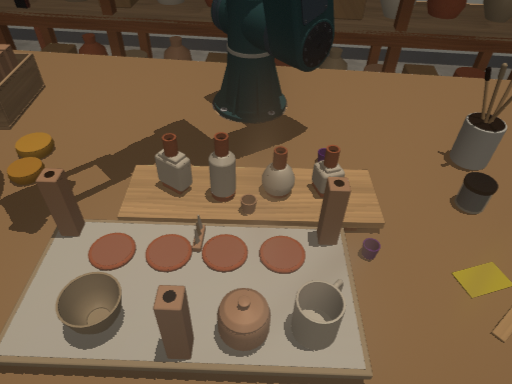

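```bash
cat >> h.py <<'E'
B=dict(slab=((.462,-.1239),.119,(.672,-.198),.13),tall=((.4731,-.0107),.141,(.6625,-.0885),.13),
 onion=((.4457,.1122),.098,(.649,.0212),.13),square=((.4284,.2239),.100,(.641,.132),.215))
def carry(k):
    (x,y),g,(u,v),h=B[k]; q=quat(YAW); zb=.0337+g-.019; zd=.0487+g-.019
    move_ptp([x,y,zb+.10],q); servo_line([x,y,zb],rate=.12)
    move_gripper(0.0); print(k,"gap",current_finger_gap(),"grip",current_grip_force())
    servo_line([x,y,h+g-.019],rate=.12); print("held",current_finger_gap(),current_force().round(2) if hasattr(current_force(),'round') else current_force())
    servo_line([u,v,h+g-.019],rate=.18)
    servo_line([u,v,zd+.006],rate=.12)
    print("contact",servo_line([u,v,zd-.004],rate=.012,contact_N=2.5),np.array(current_position()).round(4)-[u,v,zd])
    move_gripper(.06); servo_line([u,v,zd+.09],rate=.15); move_gripper(.088); print("t",current_clock())
E
python3 - <<'E'
from h import *
carry("slab")
c=capture("scene"); cv2.imwrite("pics/s2.png",c["image"])
E
```

```text
slab gap 0.02953554274869834 grip 29.988774955272675
held 0.029668054571925135 [-0.09  0.08 -4.07]
contact True [-2.e-04  1.e-04 -1.e-04]
t 12.0667
```

View pics/s2.png

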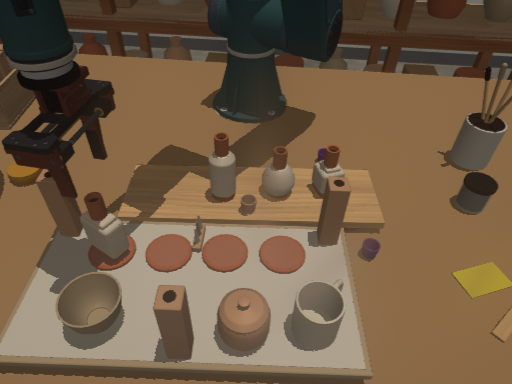

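The slab bottle now stands upright in the middle of the right-most disc (112,250). Nothing else has moved, so I'll carry the rest.

```bash
python3 - <<'E'
from h import *
for k in ("tall","onion","square"): carry(k)
servo_line([.55,0.1,.40],rate=.25); move_ptp([.45,-.36,.42],quat(YAW))
for n in ("scene","side"):
    c=capture(n); cv2.imwrite(f"pics/{n}3.png",c["image"]); P=cloud(c)[c["range_z"]>0]; cam=-c["R"].T@c["t"]
    for k,(h) in dict(slab=.14,onion=.116,square=.118,tall=.16).items():
        x,y=B[k][2]
        S=P[(np.hypot(P[:,0]-x,P[:,1]-y)<.03)&(P[:,2]>.049+h-.036)&(P[:,2]<.049+h-.006)]
        c0=S[:,:2].mean(0); d=cam[:2]-c0; d/=np.linalg.norm(d)
        f=least_squares(lambda c:np.hypot(S[:,0]-c[0],S[:,1]-c[1])-.015,c0-.012*d,loss="soft_l1",f_scale=.002)
        print(n,k,len(S),(f.x-[x,y]).round(4))
    for q in ("cone_pack","test_cup"):
        for s in silhouettes(n,q)[:2]: print(n,q,np.median(cloud(c)[s["region"]&(c["range_z"]>0)],0).round(3))
print(current_clock())
E
```

```text
tall gap 0.029671662462704355 grip 29.993774592876434
held 0.029422522168004304 [-0.94 -0.43 -3.57]
contact True [-2.e-04  1.e-04 -2.e-04]
t 20.7167
onion gap 0.029386012113672443 grip 29.98941957950592
held 0.029636939426584855 [ 0.04  1.09 -2.54]
contact True [-0.0002  0.     -0.0002]
t 29.5
square gap 0.029784576701614725 grip 29.9993696808815
held 0.029621463828343558 [-0.41 -0.19 -3.31]
contact True [-1.e-04  0.e+00 -1.e-04]
t 39.7417
scene slab 293 [ 0.0004 -0.0002]
scene onion 257 [0.0007 0.0004]
scene square 247 [0.0007 0.0003]
scene tall 287 [0.0003 0.0004]
scene cone_pack [ 0.635 -0.034  0.055]
scene test_cup [0.523 0.053 0.055]
scene test_cup [0.584 0.313 0.021]
side slab 132 [ 0.0009 -0.0011]
side onion 153 [ 0.0006 -0.0001]
side square 173 [ 0.0003 -0.0002]
side tall 143 [ 0.0008 -0.0004]
side cone_pack [ 0.619 -0.035  0.056]
side test_cup [0.585 0.312 0.021]
side test_cup [0.28  0.223 0.02 ]
42.725
```

View pics/scene3.png

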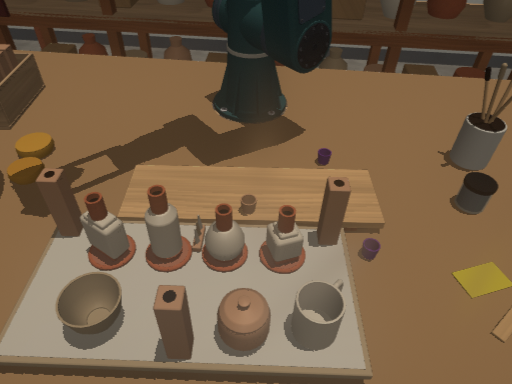

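View pics/side3.png

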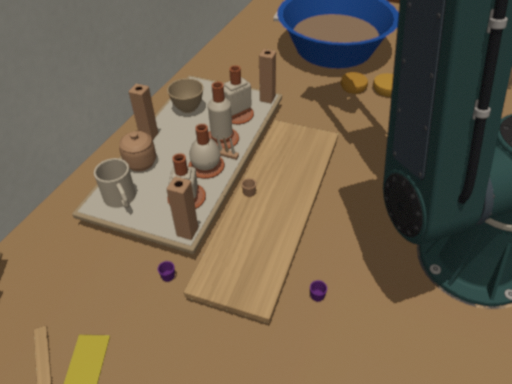

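Both views show all four bottles upright and centred on their discs in the right order: in the scene view, slab (110,235), tall (165,232), onion (224,240) and square (284,243). The cone pack (199,235) and test cup (249,203) are where they were.

```bash
python3 -c "
from bench import *
print(close_job())"
```

```text
the job is handed in; nothing more can be done
None
```

All four bottles stand upright on their own discs in the original order (square, onion, tall, slab), within about 2 mm of the disc centres as I measured them; the cone pack and test cup were not disturbed, and the job was handed in at about 43 s of the 93 s allowed.

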